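# Load the spray-booth rack in reverse order

### The job

The row of four containers on the black rubber pads of the plywood board was laid out in the order of use; the painter works from the far side of the bench, so load them into the aluminium rack in the reverse order: the leftmost container goes into the rightmost well, and so on, left and right as the robot sees them. Stand each one upright and flat in its own well and let go of it; tip none of them over on the way, and leave the clear mixing cup where it stands.

Things in the scene. Friction and masses are not known exactly. Their poses are not given: they have to be found in the camera images.
- tin: squat round steel tin with a pressed lid, closed: body 50 mm across, lid rim 52 mm across in its top 4 mm, 56 mm high, about 0.16 kg. Origin: centre of its underside, z up
- jar: round amber glass jar with a wide black screw lid: body 50 mm across and straight up to 45 mm, then a shoulder; lid 44 mm across from 52 mm up to its top at 68 mm; about 0.15 kg. Origin: centre of its underside, z up
- flask: slim white plastic bottle with a pointed nozzle: body 40 mm across and straight up to 60 mm, nozzle tip at 92 mm; about 0.09 kg. Origin: centre of its underside, z up
- can: square steel solvent can, 44 x 44 mm with flat sides up to 66 mm, and a small round black cap 22 mm across up to 82 mm; about 0.18 kg. Origin: centre of its underside, z up, x and y square to its sides
- pad_tin: round black rubber pad, 66 mm across, 4 mm thick, fixed on the plywood board (90 x 330 mm, top at z = 14 mm); marks the place of the tin in the starting row, which stands within 4 mm of its centre. Origin: centre of its underside (its top is at z = 18 mm); y axis along the row, to the left. The four pads lie in a straight row, 80 mm apart
- pad_jar: round black rubber pad, 66 mm across, 4 mm thick, fixed on the plywood board (90 x 330 mm, top at z = 14 mm); marks the place of the jar in the starting row, which stands within 4 mm of its centre. Origin: centre of its underside (its top is at z = 18 mm); y axis along the row, to the left. The four pads lie in a straight row, 80 mm apart
- pad_flask: round black rubber pad, 66 mm across, 4 mm thick, fixed on the plywood board (90 x 330 mm, top at z = 14 mm); marks the place of the white bottle in the starting row, which stands within 4 mm of its centre. Origin: centre of its underside (its top is at z = 18 mm); y axis along the row, to the left. The four pads lie in a straight row, 80 mm apart
- pad_can: round black rubber pad, 66 mm across, 4 mm thick, fixed on the plywood board (90 x 330 mm, top at z = 14 mm); marks the place of the square can in the starting row, which stands within 4 mm of its centre. Origin: centre of its underside (its top is at z = 18 mm); y axis along the row, to the left. The four pads lie in a straight row, 80 mm apart
- gun_rack: aluminium spray-booth rack, fixed, lying flat: 90 mm (x) by 330 mm (y) by 18 mm high, with four square wells in a row, each 70 x 70 mm inside, 8 mm deep, with a black floor at z = 10 mm and 10 mm wide ribs around. Origin: centre of its underside; y axis along the row, towards the left. The wells' centres lie at y = +120, +40, -40 and -120 mm, x = 0
- cup: bystander, to be left where it is: open clear plastic mixing cup, 68 mm across the rim, 70 mm high, standing loose behind the prep board, about 135 mm beyond its row of containers. Origin: centre of its underside
Not all that is in view belongs to the job. Of the things shaped like the jar, the amber one is meant. What is shaped like the can but red is not meant.

How it is judged (in metres and radians):
At the end, for the whole second after the job is handed in: each container stands upright (0.1 rad) on the floor of its own rack well (within 16 mm of its centre along both sides, underside 6 to 15 mm above the rack's), the row from left to right is the reverse of the row of pads they started on, and all are released and at rest (x of tin in the frame of gun_rack between -0.016 and 0.016 m and z of tin in the frame of gun_rack between 0.006 and 0.015 m and (y of tin in the frame of gun_rack between 0.104 and 0.136 m or y of tin in the frame of gun_rack between 0.024 and 0.056 m or y of tin in the frame of gun_rack between -0.056 and -0.024 m or y of tin in the frame of gun_rack between -0.136 and -0.104 m) and angle between each of tin, jar, flask, can's own z axis and vertical below 0.1 rad and linear speed of each of tin, jar, flask, can below 0.02 m/s and angular speed of each of tin, jar, flask, can below 0.2 rad/s and contact force between the fingers and tin below 0.1 N and x of jar in the frame of gun_rack between -0.016 and 0.016 m and z of jar in the frame of gun_rack between 0.006 and 0.015 m and (y of jar in the frame of gun_rack between 0.104 and 0.136 m or y of jar in the frame of gun_rack between 0.024 and 0.056 m or y of jar in the frame of gun_rack between -0.056 and -0.024 m or y of jar in the frame of gun_rack between -0.136 and -0.104 m) and contact force between the fingers and jar below 0.1 N and x of flask in the frame of gun_rack between -0.016 and 0.016 m and z of flask in the frame of gun_rack between 0.006 and 0.015 m and (y of flask in the frame of gun_rack between 0.104 and 0.136 m or y of flask in the frame of gun_rack between 0.024 and 0.056 m or y of flask in the frame of gun_rack between -0.056 and -0.024 m or y of flask in the frame of gun_rack between -0.136 and -0.104 m) and contact force between the fingers and flask below 0.1 N and x of can in the frame of gun_rack between -0.016 and 0.016 m and z of can in the frame of gun_rack between 0.006 and 0.015 m and (y of can in the frame of gun_rack between 0.104 and 0.136 m or y of can in the frame of gun_rack between 0.024 and 0.056 m or y of can in the frame of gun_rack between -0.056 and -0.024 m or y of can in the frame of gun_rack between -0.136 and -0.104 m) and contact force between the fingers and can below 0.1 N and ((y of pad_jar in the frame of pad_tin above 0 m and y of tin in the frame of gun_rack above -0.08 m and y of jar in the frame of gun_rack below -0.08 m) or (y of pad_jar in the frame of pad_tin above 0 m and y of tin in the frame of gun_rack above 0 m and y of jar in the frame of gun_rack below 0 m) or (y of pad_jar in the frame of pad_tin above 0 m and y of tin in the frame of gun_rack above 0.08 m and y of jar in the frame of gun_rack below 0.08 m) or (y of pad_jar in the frame of pad_tin below 0 m and y of jar in the frame of gun_rack above -0.08 m and y of tin in the frame of gun_rack below -0.08 m) or (y of pad_jar in the frame of pad_tin below 0 m and y of jar in the frame of gun_rack above 0 m and y of tin in the frame of gun_rack below 0 m) or (y of pad_jar in the frame of pad_tin below 0 m and y of jar in the frame of gun_rack above 0.08 m and y of tin in the frame of gun_rack below 0.08 m)) and ((y of pad_flask in the frame of pad_tin above 0 m and y of tin in the frame of gun_rack above -0.08 m and y of flask in the frame of gun_rack below -0.08 m) or (y of pad_flask in the frame of pad_tin above 0 m and y of tin in the frame of gun_rack above 0 m and y of flask in the frame of gun_rack below 0 m) or (y of pad_flask in the frame of pad_tin above 0 m and y of tin in the frame of gun_rack above 0.08 m and y of flask in the frame of gun_rack below 0.08 m) or (y of pad_flask in the frame of pad_tin below 0 m and y of flask in the frame of gun_rack above -0.08 m and y of tin in the frame of gun_rack below -0.08 m) or (y of pad_flask in the frame of pad_tin below 0 m and y of flask in the frame of gun_rack above 0 m and y of tin in the frame of gun_rack below 0 m) or (y of pad_flask in the frame of pad_tin below 0 m and y of flask in the frame of gun_rack above 0.08 m and y of tin in the frame of gun_rack below 0.08 m)) and ((y of pad_flask in the frame of pad_jar above 0 m and y of jar in the frame of gun_rack above -0.08 m and y of flask in the frame of gun_rack below -0.08 m) or (y of pad_flask in the frame of pad_jar above 0 m and y of jar in the frame of gun_rack above 0 m and y of flask in the frame of gun_rack below 0 m) or (y of pad_flask in the frame of pad_jar above 0 m and y of jar in the frame of gun_rack above 0.08 m and y of flask in the frame of gun_rack below 0.08 m) or (y of pad_flask in the frame of pad_jar below 0 m and y of flask in the frame of gun_rack above -0.08 m and y of jar in the frame of gun_rack below -0.08 m) or (y of pad_flask in the frame of pad_jar below 0 m and y of flask in the frame of gun_rack above 0 m and y of jar in the frame of gun_rack below 0 m) or (y of pad_flask in the frame of pad_jar below 0 m and y of flask in the frame of gun_rack above 0.08 m and y of jar in the frame of gun_rack below 0.08 m)) and ((y of pad_can in the frame of pad_tin above 0 m and y of tin in the frame of gun_rack above -0.08 m and y of can in the frame of gun_rack below -0.08 m) or (y of pad_can in the frame of pad_tin above 0 m and y of tin in the frame of gun_rack above 0 m and y of can in the frame of gun_rack below 0 m) or (y of pad_can in the frame of pad_tin above 0 m and y of tin in the frame of gun_rack above 0.08 m and y of can in the frame of gun_rack below 0.08 m) or (y of pad_can in the frame of pad_tin below 0 m and y of can in the frame of gun_rack above -0.08 m and y of tin in the frame of gun_rack below -0.08 m) or (y of pad_can in the frame of pad_tin below 0 m and y of can in the frame of gun_rack above 0 m and y of tin in the frame of gun_rack below 0 m) or (y of pad_can in the frame of pad_tin below 0 m and y of can in the frame of gun_rack above 0.08 m and y of tin in the frame of gun_rack below 0.08 m)) and ((y of pad_can in the frame of pad_jar above 0 m and y of jar in the frame of gun_rack above -0.08 m and y of can in the frame of gun_rack below -0.08 m) or (y of pad_can in the frame of pad_jar above 0 m and y of jar in the frame of gun_rack above 0 m and y of can in the frame of gun_rack below 0 m) or (y of pad_can in the frame of pad_jar above 0 m and y of jar in the frame of gun_rack above 0.08 m and y of can in the frame of gun_rack below 0.08 m) or (y of pad_can in the frame of pad_jar below 0 m and y of can in the frame of gun_rack above -0.08 m and y of jar in the frame of gun_rack below -0.08 m) or (y of pad_can in the frame of pad_jar below 0 m and y of can in the frame of gun_rack above 0 m and y of jar in the frame of gun_rack below 0 m) or (y of pad_can in the frame of pad_jar below 0 m and y of can in the frame of gun_rack above 0.08 m and y of jar in the frame of gun_rack below 0.08 m)) and ((y of pad_can in the frame of pad_flask above 0 m and y of flask in the frame of gun_rack above -0.08 m and y of can in the frame of gun_rack below -0.08 m) or (y of pad_can in the frame of pad_flask above 0 m and y of flask in the frame of gun_rack above 0 m and y of can in the frame of gun_rack below 0 m) or (y of pad_can in the frame of pad_flask above 0 m and y of flask in the frame of gun_rack above 0.08 m and y of can in the frame of gun_rack below 0.08 m) or (y of pad_can in the frame of pad_flask below 0 m and y of can in the frame of gun_rack above -0.08 m and y of flask in the frame of gun_rack below -0.08 m) or (y of pad_can in the frame of pad_flask below 0 m and y of can in the frame of gun_rack above 0 m and y of flask in the frame of gun_rack below 0 m) or (y of pad_can in the frame of pad_flask below 0 m and y of can in the frame of gun_rack above 0.08 m and y of flask in the frame of gun_rack below 0.08 m))); the robot touches nothing.
It fails at once if a container is tipped over (angle between any of tin, jar, flask, can's own z axis and vertical above 0.7 rad).
It fails at once if the clear mixing cup is shifted more than 30 mm or tipped (distance of cup from where it was at the start of the episode above 0.03 m or angle between cup's own z axis and vertical above 0.4 rad).
It also fails if it takes over 120 s, if anything falls off the work surface, if the arm or the gripper's body presses on something with over 40 N, if the wrist force passes 120 N, or if a joint passes its speed limit or range.

### The arm

A 6-joint arm with a two-finger parallel gripper is mounted at the origin on the work surface. World frame = base frame: x ahead of the robot, y to its left, z up, the work surface at z = 0. Lengths are in mm, angles in rad, forces in N, time in s.
With the tool pointing down it reaches from about 350 to 875 mm from the base axis. Payload 4.2 kg.
Tool frame: the origin (TCP) lies midway between the tips of the shut fingers; the grasp point (between the pads) lies 19 mm behind it (arm.hold_point_z is the distance from the TCP to the grasp point, in mm); z points along the fingers, y is the line along which they close (so a half turn about z gives the same grasp; the last joint's range is limited). The gripper opens to 85 mm and grips with 20 to 120 N. Pads are 22 mm wide; open, the fingers measure 114 mm over their backs; the gripper's body (76 mm by 85 mm) begins 54 mm behind the grasp point. The pads swing forward as they close: fully open they stand 13 mm farther back than shut.
Start: joints at [-1.061, 0.385, 0.008, 0, -1.194, -0.259], TCP at [155.129, -605.421, 231.312] pointing down, gripper open.
Joint ranges: [-3.14, 3.14], [-1.21, 2.06], [-1.07, 1.41], [-3.16, 2.05], [-2.99, -0.16], [-3.1, 3.1]. Speed limits (rad/s): [2.79, 2.79, 3.14, 3.14, 3.14, 3.14].

### API

Orientations are given as a unit quaternion [x, y, z, w].
In Python, from bench import arm, vision gives the robot as it stands. The module is installed in compiled form; this text tells all that it offers.
- The arm moves only by the tool servo_tool, never from a script. Its argument "plan" is a list of rows, each a list of 7 numbers: the shift along the world's x, y, z each as a share of 300 mm, from -1 to 1, then the turn, a rotation vector about the world's x, y, z each as a share of 2 rad, from -1 to 1, then the opening, from 0 (shut) to 1 (fully open). A call has 1 to 20 rows; each row shifts and turns the commanded pose from where the row before left it; what a row does not reach is not made up. A row lasts 1/8 s, in which the tool goes at most 62.5 mm and 10.7 degrees, less where a joint would pass 70% of its speed; a pose out of reach is approached as far as the arm can. A call with a number of a shift or a turn outside -1 to 1 is refused whole. A call with a gripper value outside its range is refused whole. The fingers move at their own pace and stop on an object; the grip force is fixed at half the most. Time passes only in rows, so rows that do not move let the fingers close. It gives the time, the measured TCP pose, the force, the opening and the grip force at its end, in the units of the state.
- arm.read_state(): the state, without advancing time (a new reading comes with each control period).
- vision.get_image(name): name is "side" or "top" or "wrist"; returns a dict with "image" (480x640x3 uint8, red, green, blue), "z_map" (480x640 float32, mm along the optical axis (not along the pixel's ray), 0 where there is no reading), "K" (3x3 intrinsics, pixels), "world_to_cam" (4x4, takes a point from world to camera coordinates); the wrist camera has in their place "mount" (4x4, takes a point from camera to tool coordinates, whose origin is the TCP and whose axes are the flange's). Camera axes: x right, y down, z forward; pixel columns grow to the right and rows downward; lengths in mm; the calibration is good to about 2 mm. A picture is of the moment at which its call begins: read the wrist's pose just before it.
- arm.job_done(): hands the job in; it is judged then, once.
The state is a dict: "clock": time; "joints": joint angles; "joint_vel": joint speeds; "joint_efforts": joint torques, N m; "position": TCP position; "ee_rot": TCP orientation; "contact_force": force on the tool from outside, world axes, zero at the start; "wrist_torque": the same for the moment, N m; "gripper_width": finger opening in mm; "grasp_force": force on a finger pad.
Only numpy, scipy, OpenCV 4.12 (cv2) and the standard library are available. Lean on these libraries where they do the work, as an engineer would, in place of code of your own. Each camera call takes 0.05 s, during which the arm holds its last target. There are 200 camera calls.

## Working session

There is one attempt and no reset: what is moved stays moved. The work goes in short steps, Python scripts to look and compute and a tool call to move; the robot and the scene stay as the last step left them, time stands still between calls to the robot, and variables do not carry over. Pictures are saved under pics/ and viewed, at most 14 in all, crops included, and the job is handed in when it is done.

Besides the shell and the picture viewer there is one more tool, called after "Request:" as name([rows], argument=value, ...), one row to a line, values as JSON. servo_tool: Moves the arm, as the interface text tells. Its arguments: {"type":"object","properties":{"plan":{"type":"array"}},"required":["plan"]}

```bash
mkdir -p pics; cat > h.py <<'E'
import numpy as np, cv2
from bench import arm, vision
def grab(n):
    d=vision.get_image(n); return d
def save(d,f): cv2.imwrite('pics/'+f,d['image'][:,:,::-1])
def world(d):
    """per-pixel world points from depth"""
    z=d['z_map']; K=d['K']; v,u=np.mgrid[:480,:640]
    P=np.stack([(u-K[0,2])/K[0,0]*z,(v-K[1,2])/K[1,1]*z,z,np.ones_like(z)],-1)
    W=P@np.linalg.inv(d['world_to_cam']).T
    W=W[...,:3]; W[z==0]=np.nan; return W
E
python3 - <<'E'
from h import *
for n in('top','side'):
    d=grab(n); save(d,n+'0.png'); np.savez(n+'0.npz',**d)
    print(n,d['K'][0],np.linalg.inv(d['world_to_cam']).round(2).tolist(),(d['z_map']>0).mean())
s=arm.read_state(); print(s['position'],s['ee_rot'],s['gripper_width'],s['clock'])
E
```

```text
top [617.59927558   0.         314.95784622] [[0.01, -1.0, 0.05, 479.79], [-1.0, -0.0, 0.01, -15.36], [-0.01, -0.05, -1.0, 1224.74], [0.0, 0.0, 0.0, 1.0]] 0.9960579427083334
side [561.31072598   0.         315.56853608] [[-0.94, -0.2, 0.27, 273.78], [-0.34, 0.58, -0.74, 768.92], [-0.01, -0.79, -0.61, 656.46], [0.0, 0.0, 0.0, 1.0]] 0.9957389322916667
[ 154.99997956 -604.92494111  230.32654259] [-1.24995479e-01  9.92156814e-01  9.79521106e-04 -1.66485350e-04] 85.54321245022521 0.1
```

View pics/top0.png

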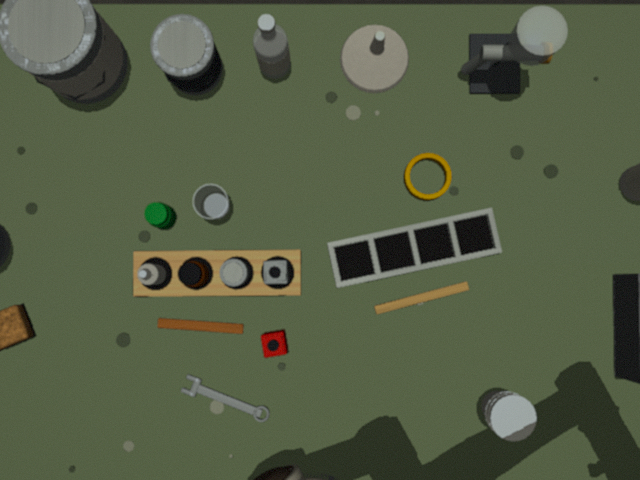

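View pics/side0.png

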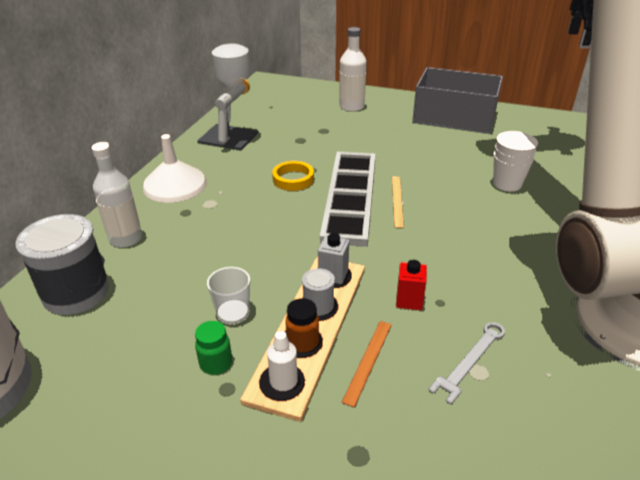

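The top view, left to right, shows flask (151,273), jar (194,273), tin (235,271) and can (277,272) on the board. The rack runs from about (355,262) to (475,235), with the cup at (211,203). So the rack order, left to right, must be can, tin, jar, flask.

```bash
cat > m.py <<'E'
from h import *
from scipy.spatial.transform import Rotation as R
print('hold',arm.hold_point_z, 'toolY',R.from_quat(arm.read_state()['ee_rot']).as_matrix()[:,1].round(3))
for n in('top','side'):
    d=dict(np.load(n+'0.npz')); W=world(d); z=W[...,2]; hsv=cv2.cvtColor(d['image'],cv2.COLOR_RGB2HSV)
    print(n,'table z',np.nanmedian(z[330:345,300:350]))
    def rect(m,name):
        p=W[m][:,:2].astype(np.float32); r=cv2.minAreaRect(p); print(name,len(p),np.round(r[0],1),np.round(r[1],1),round(r[2],2), 'zmed',np.nanmedian(z[m]).round(1))
    x,y=W[...,0],W[...,1]
    def box(x0,x1,y0,y1,z0,z1): return (x>x0)&(x<x1)&(y>y0)&(y<y1)&(z>z0)&(z<z1)
    def big(m):
        c,l,s,_=cv2.connectedComponentsWithStats(m.astype(np.uint8)); return l==1+np.argmax(s[1:,4])
    brd=big(box(300,560,20,380,9,19)&(hsv[...,1]>60)&(hsv[...,0]<28)); rect(brd,'board')
    rect(big(box(300,640,-420,-30,12,24)),'rack')
    ys=y[brd]; cx=np.median(x[brd])
    for k,zt in(('flask',78),('jar',86),('tin',74),('can',84),):
        u={'flask':(151,273),'jar':(194,273),'tin':(235,271),'can':(277,272)}[k]
        if n=='top': c0=W[u[1],u[0]][:2]; C=globals().setdefault('C',{}); C[k]=c0
        c0=C[k]; r=34
        m=box(c0[0]-r,c0[0]+r,c0[1]-r,c0[1]+r,zt-30,zt+5) 
        if n=='top': m&=(z>zt-5)
        rect(m,k)
    m=box(480,640,100,260,30,90); rect(m,'behind')
E
python3 m.py
```

```text
hold 18.700000000000003 toolY [-0.248  0.969  0.002]
top table z -0.9273187841197341
board 4188 [499.6 189.3] [ 89.8 329.4] 0.8 zmed 13.3
rack 2994 [ 551.  -197.8] [ 90.1 330.7] 12.43 zmed 17.2
flask 190 [496.2 307.1] [37.3 38.7] 0.29 zmed 79.3
jar 421 [496.4 228.6] [40.7 43. ] 0.76 zmed 85.0
tin 585 [499.6 149. ] [50.2 49.9] 63.86 zmed 73.6
can 420 [500.1  69.5] [42.6 42.9] 0.46 zmed 84.2
behind 1380 [560. 187.] [128.4 159.6] 89.8 zmed 73.6
side table z 14.858420285844204
board 3546 [498.  190.5] [ 90.3 332.7] 0.74 zmed 14.3
rack 1895 [ 549.8 -196.3] [ 90.2 335.2] 12.42 zmed 17.8
flask 642 [493.3 311.3] [39.1 35.7] 27.55 zmed 71.3
jar 938 [494.9 230.6] [42.6 48.8] 88.62 zmed 84.7
tin 970 [498.2 150.5] [50.3 52.6] 18.15 zmed 73.6
can 723 [498.8  72.6] [44. 46.] 2.67 zmed 79.2
behind 2838 [560.  190.1] [159.9 132.3] 0.04 zmed 66.4
```

The depth measurements agree between views to about 2 mm. Rack wells, left to right: (525,-80), (542,-158), (559,-236), (576,-314), with the rack yawed 12.4°. I'll start with the can.

Request:
servo_tool([
  [0.072, 0.141, 0, 0, 0, 0.0417, 1],
  [0.072, 0.141, 0, 0, 0, 0.0417, 1],
  [0.072, 0.141, 0, 0, 0, 0.0417, 1],
  [0.072, 0.141, 0, 0, 0, 0.0417, 1],
  [0.072, 0.141, 0, 0, 0, 0.0417, 1],
  [0.072, 0.141, 0, 0, 0, 0.0417, 1],
  [0.072, 0.141, 0, 0, 0, 0.0417, 1],
  [0.072, 0.141, 0, 0, 0, 0.0417, 1],
  [0.072, 0.141, 0, 0, 0, 0.0417, 1],
  [0.072, 0.141, 0, 0, 0, 0.0417, 1],
  [0.072, 0.141, 0, 0, 0, 0.0417, 1],
  [0.072, 0.141, 0, 0, 0, 0.0417, 1],
  [0.072, 0.141, 0, 0, 0, 0.0417, 1],
  [0.072, 0.141, 0, 0, 0, 0.0417, 1],
  [0.072, 0.141, 0, 0, 0, 0.0417, 1],
  [0.072, 0.141, 0, 0, 0, 0.0417, 1],
  [0, 0, 0, 0, 0, 0, 1],
  [0, 0, 0, 0, 0, 0, 1],
])

```text
clock: 2.35
position: [500.1, 71.2, 230.7]
ee_rot: [0.712, -0.702, -0.0, 0.001]
contact_force: [-1.4, -1.5, 0.4]
gripper_width: 85.3
grasp_force: 0.0
```

Request:
servo_tool([
  [0, 0, -0.15, 0, 0, 0, 1],
  [0, 0, -0.15, 0, 0, 0, 1],
  [0, 0, -0.15, 0, 0, 0, 1],
  [0, 0, -0.1, 0, 0, 0, 1],
  [0, 0, -0.08, 0, 0, 0, 1],
  [0, 0, 0, 0, 0, 0, 1],
  [0, 0, 0, 0, 0, 0, 0],
  [0, 0, 0, 0, 0, 0, 0],
  [0, 0, 0, 0, 0, 0, 0],
  [0, 0, 0, 0, 0, 0, 0],
  [0, 0, 0, 0, 0, 0, 0],
  [0, 0, 0, 0, 0, 0, 0],
])

```text
clock: 3.85
position: [501.4, 71.6, 43.7]
ee_rot: [0.712, -0.702, 0.0, -0.001]
contact_force: [-1.5, -0.9, 6.4]
gripper_width: 43.4
grasp_force: 62.1
```

Request:
servo_tool([
  [0, 0, 0.05, 0, 0, 0, 0],
  [0, 0, 0.1, 0, 0, 0, 0],
  [0, 0, 0.15, 0, 0, 0, 0],
  [0, 0, 0.15, 0, 0, 0, 0],
  [0, 0, 0.05, 0, 0, 0, 0],
  [0.0164, -0.084, 0, 0, 0, 0.0169, 0],
  [0.0163, -0.084, 0, 0, 0, 0.0169, 0],
  [0.0163, -0.084, 0, 0, 0, 0.0169, 0],
  [0.0163, -0.084, 0, 0, 0, 0.0169, 0],
  [0.0163, -0.084, 0, 0, 0, 0.0169, 0],
  [0, -0.084, 0, 0, 0, 0.0169, 0],
  [0, 0, 0, 0, 0, 0, 0],
  [0, 0, 0, 0, 0, 0, 0],
])

```text
clock: 5.48
position: [524.6, -79.6, 191.5]
ee_rot: [0.779, -0.627, -0.001, 0.0]
contact_force: [-0.7, 0.2, -2.7]
gripper_width: 43.5
grasp_force: 61.6
```

```bash
python3 - <<'E'
from h import *
a=grab('top'); b=grab('side')
cv2.imwrite('pics/c1.png',np.hstack([a['image'][160:400,100:500],b['image'][120:360,200:600]])[:,:,::-1])
E
```

```text
(no output)
```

View pics/c1.png

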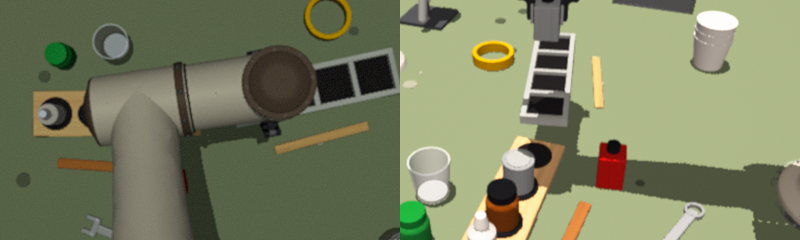

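The can is held above the leftmost well, and the top-left pad stands empty. Next I lower it.

Request:
servo_tool([
  [0, 0, -0.12, 0, 0, 0, 0],
  [0, 0, -0.15, 0, 0, 0, 0],
  [0, 0, -0.15, 0, 0, 0, 0],
  [0, 0, -0.06, 0, 0, 0, 0],
  [0, 0, -0.02, 0, 0, 0, 0],
  [0, 0, -0.013, 0, 0, 0, 0],
  [0, 0, -0.01, 0, 0, 0, 0],
  [0, 0, 0, 0, 0, 0, 0],
])

```text
clock: 6.58
position: [525.6, -79.7, 36.0]
ee_rot: [0.78, -0.626, 0.0, -0.0]
contact_force: [0.1, 0.9, -2.6]
gripper_width: 43.2
grasp_force: 61.6
```

Request:
servo_tool([
  [0, 0, -0.007, 0, 0, 0, 0],
  [0, 0, 0, 0, 0, 0, 0],
])

```text
clock: 6.82
position: [525.8, -79.8, 35.7]
ee_rot: [0.78, -0.626, 0.001, -0.0]
contact_force: [-3.3, 0.8, 10.6]
gripper_width: 43.7
grasp_force: 63.0
```

Request:
servo_tool([
  [0, 0, 0, 0, 0, 0, 1],
  [0, 0, 0, 0, 0, 0, 1],
  [0, 0, 0, 0, 0, 0, 1],
  [0, 0, 0, 0, 0, 0, 1],
  [0, 0, 0, 0, 0, 0, 1],
  [0, 0, 0.06, 0, 0, 0, 1],
  [0, 0, 0.15, 0, 0, 0, 1],
  [0, 0, 0.15, 0, 0, 0, 1],
  [0, 0, 0.16, 0, 0, 0, 1],
  [-0.0142, 0.1275, 0, 0, 0, -0.0169, 1],
  [-0.0142, 0.1275, 0, 0, 0, -0.0169, 1],
  [-0.0142, 0.1275, 0, 0, 0, -0.0169, 1],
  [-0.0142, 0.1275, 0, 0, 0, -0.0169, 1],
  [-0.0142, 0.1275, 0, 0, 0, -0.0169, 1],
  [-0.0142, 0.1275, 0, 0, 0, -0.0169, 1],
  [0, 0, 0, 0, 0, 0, 1],
  [0, 0, 0, 0, 0, 0, 1],
])

```text
clock: 8.95
position: [499.4, 149.4, 189.1]
ee_rot: [0.712, -0.702, -0.0, 0.0]
contact_force: [0.4, -0.6, 0.2]
gripper_width: 85.7
grasp_force: 0.0
```

```bash
python3 - <<'E'
from h import *
for n in('side','top'):
    d=grab(n); W=world(d); x,y,z=np.moveaxis(W,-1,0)
    m=(abs(x-525)<40)&(abs(y+80)<40)&(z>60)&(z<100); p=W[m]
    if len(p)>20: print(n,len(p),np.round(cv2.minAreaRect(p[:,:2].astype(np.float32))[0],1),cv2.minAreaRect(p[:,:2].astype(np.float32))[1:],np.nanpercentile(p[:,2],[50,90,99]))
    if n=='side': cv2.imwrite('pics/c2.png',d['image'][120:420,200:600,::-1])
E
```

```text
side 211 [526.3 -78.7] ((44.00297546386719, 46.656124114990234), 10.956807136535645) [76.3968493  85.1303249  92.98762825]
top 557 [527.2 -81.3] ((43.915855407714844, 43.8567008972168), 12.12888240814209) [77.15682086 90.50323731 94.11738112]
```

View pics/c2.png

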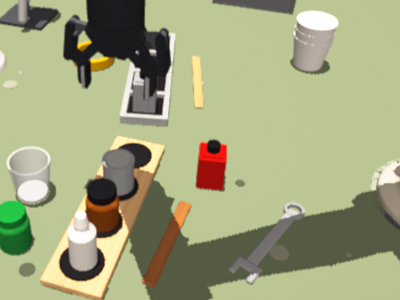

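The can stands upright in its well, within about 2 mm of centre. Now the tin.

Request:
servo_tool([
  [0, 0, -0.15, 0, 0, 0, 1],
  [0, 0, -0.15, 0, 0, 0, 1],
  [0, 0, -0.12, 0, 0, 0, 1],
  [0, 0, -0.07, 0, 0, 0, 1],
  [0, 0, -0.033, 0, 0, 0, 1],
  [0, 0, 0, 0, 0, 0, 1],
  [0, 0, 0, 0, 0, 0, 0],
  [0, 0, 0, 0, 0, 0, 0],
  [0, 0, 0, 0, 0, 0, 0],
  [0, 0, 0, 0, 0, 0, 0],
  [0, 0, 0, 0, 0, 0, 0],
])

```text
clock: 10.42
position: [499.5, 149.8, 33.5]
ee_rot: [0.712, -0.702, 0.0, -0.0]
contact_force: [-3.0, 0.4, 6.1]
gripper_width: 49.7
grasp_force: 60.7
```

Request:
servo_tool([
  [0, 0, 0.05, 0, 0, 0, 0],
  [0, 0, 0.1, 0, 0, 0, 0],
  [0, 0, 0.15, 0, 0, 0, 0],
  [0, 0, 0.15, 0, 0, 0, 0],
  [0, 0, 0.05, 0, 0, 0, 0],
  [0.0177, -0.128, 0, 0, 0, 0.0127, 0],
  [0.0177, -0.128, 0, 0, 0, 0.0127, 0],
  [0.0177, -0.128, 0, 0, 0, 0.0127, 0],
  [0.0177, -0.128, 0, 0, 0, 0.0127, 0],
  [0.0177, -0.128, 0, 0, 0, 0.0127, 0],
  [0.0177, -0.128, 0, 0, 0, 0.0127, 0],
  [0.0177, -0.128, 0, 0, 0, 0.0127, 0],
  [0.0177, -0.128, 0, 0, 0, 0.0127, 0],
  [0, 0, 0, 0, 0, 0, 0],
  [0, 0, 0, 0, 0, 0, 0],
])

```text
clock: 12.3
position: [541.4, -157.3, 181.5]
ee_rot: [0.779, -0.626, -0.001, 0.0]
contact_force: [-0.3, 0.8, -1.2]
gripper_width: 49.7
grasp_force: 62.4
```

Request:
servo_tool([
  [0, 0, -0.12, 0, 0, 0, 0],
  [0, 0, -0.15, 0, 0, 0, 0],
  [0, 0, -0.15, 0, 0, 0, 0],
  [0, 0, -0.06, 0, 0, 0, 0],
  [0, 0, -0.02, 0, 0, 0, 0],
  [0, 0, -0.013, 0, 0, 0, 0],
  [0, 0, -0.01, 0, 0, 0, 0],
  [0, 0, 0, 0, 0, 0, 0],
  [0, 0, -0.007, 0, 0, 0, 0],
  [0, 0, 0, 0, 0, 0, 0],
])

```text
clock: 13.55
position: [542.6, -157.7, 25.5]
ee_rot: [0.78, -0.626, 0.001, -0.0]
contact_force: [-3.3, 0.6, 7.2]
gripper_width: 49.5
grasp_force: 61.9
```

Request:
servo_tool([
  [0, 0, 0, 0, 0, 0, 1],
  [0, 0, 0, 0, 0, 0, 1],
  [0, 0, 0, 0, 0, 0, 1],
  [0, 0, 0, 0, 0, 0, 1],
  [0, 0, 0, 0, 0, 0, 1],
  [0, 0, 0.06, 0, 0, 0, 1],
  [0, 0, 0.15, 0, 0, 0, 1],
  [0, 0, 0.15, 0, 0, 0, 1],
  [0, 0, 0.18, 0, 0, 0, 1],
  [-0.017, 0.1434, 0, 0, 0, -0.0113, 1],
  [-0.017, 0.1434, 0, 0, 0, -0.0113, 1],
  [-0.017, 0.1434, 0, 0, 0, -0.0113, 1],
  [-0.017, 0.1434, 0, 0, 0, -0.0113, 1],
  [-0.017, 0.1434, 0, 0, 0, -0.0113, 1],
  [-0.017, 0.1434, 0, 0, 0, -0.0113, 1],
  [-0.017, 0.1434, 0, 0, 0, -0.0113, 1],
  [-0.017, 0.1434, 0, 0, 0, -0.0113, 1],
  [-0.017, 0.1434, 0, 0, 0, -0.0113, 1],
  [0, 0, 0, 0, 0, 0, 1],
  [0, 0, 0, 0, 0, 0, 1],
])

```text
clock: 16.05
position: [495.9, 229.3, 185.1]
ee_rot: [0.712, -0.702, -0.0, 0.0]
contact_force: [-0.7, -0.4, 0.2]
gripper_width: 85.3
grasp_force: 0.0
```

```bash
python3 - <<'E'
from h import *
d=grab('top'); W=world(d); x,y,z=np.moveaxis(W,-1,0)
for c in((525,-80),(542,-158)):
    m=(abs(x-c[0])<38)&(abs(y-c[1])<38)&(z>55)&(z<100); p=W[m]
    r=cv2.minAreaRect(p[:,:2].astype(np.float32)); print(len(p),np.round(r[0],1),np.round(r[1],1),np.nanpercentile(p[:,2],[5,50,95]))
E
```

```text
559 [527.3 -81.4] [43.9 44. ] [71.75550578 77.14213782 92.73186977]
591 [ 543.1 -158.6] [50.5 50.3] [62.37405665 65.98705481 69.63045806]
```

Tin placed within about 1.5 mm. Now the jar.

Request:
servo_tool([
  [0, 0, -0.15, 0, 0, 0, 1],
  [0, 0, -0.15, 0, 0, 0, 1],
  [0, 0, -0.12, 0, 0, 0, 1],
  [0, 0, -0.06, 0, 0, 0, 1],
  [0, 0, -0.033, 0, 0, 0, 1],
  [0, 0, 0, 0, 0, 0, 1],
  [0, 0, 0, 0, 0, 0, 0],
  [0, 0, 0, 0, 0, 0, 0],
  [0, 0, 0, 0, 0, 0, 0],
  [0, 0, 0, 0, 0, 0, 0],
  [0, 0, 0, 0, 0, 0, 0],
])

```text
clock: 17.48
position: [496.8, 230.2, 32.9]
ee_rot: [0.712, -0.702, 0.0, -0.001]
contact_force: [-1.6, 0.3, 6.9]
gripper_width: 48.1
grasp_force: 62.4
```

Request:
servo_tool([
  [0, 0, 0.02, 0, 0, 0, 0],
  [0, 0, 0.04, 0, 0, 0, 0],
  [0, 0, 0.04, 0, 0, 0, 0],
  [0, 0, 0, 0, 0, 0, 0],
])

```text
clock: 17.98
position: [497.0, 230.3, 63.0]
ee_rot: [0.712, -0.702, 0.0, -0.002]
contact_force: [-0.6, 0.2, -1.2]
gripper_width: 48.5
grasp_force: 62.0
```

```bash
python3 - <<'E'
from h import *
s=arm.read_state(); print(s['position'],s['gripper_width'],s['grasp_force'],s['contact_force'])
d=grab('side'); cv2.imwrite('pics/j.png',cv2.resize(d['image'][220:420,200:400,::-1],None,fx=2.5,fy=2.5))
E
```

```text
[496.95095678 230.27574571  62.97629111] 48.47807719371703 61.99566276278347 [-0.55749518  0.23280837 -1.15916871]
```

View pics/j.png

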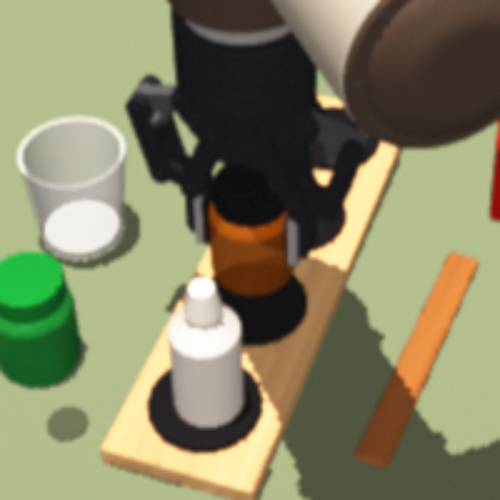

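The jar hangs upright and clear of its pad, clamped on its body (crop about 250,245). Carrying on.

Request:
servo_tool([
  [0, 0, 0.1, 0, 0, 0, 0],
  [0, 0, 0.15, 0, 0, 0, 0],
  [0, 0, 0.15, 0, 0, 0, 0],
  [0.021, -0.1, 0, 0, 0, 0.0101, 0],
  [0.021, -0.1551, 0, 0, 0, 0.0101, 0],
  [0.021, -0.1551, 0, 0, 0, 0.0101, 0],
  [0.021, -0.1551, 0, 0, 0, 0.0101, 0],
  [0.021, -0.1551, 0, 0, 0, 0.0101, 0],
  [0.021, -0.1551, 0, 0, 0, 0.0101, 0],
  [0.021, -0.1551, 0, 0, 0, 0.0101, 0],
  [0.021, -0.1551, 0, 0, 0, 0.0101, 0],
  [0.021, -0.1551, 0, 0, 0, 0.0101, 0],
  [0.021, -0.1551, 0, 0, 0, 0.0101, 0],
  [0, -0.0551, 0, 0, 0, 0, 0],
  [0, 0, 0, 0, 0, 0, 0],
  [0, 0, 0, 0, 0, 0, 0],
])

```text
clock: 20.02
position: [559.0, -234.7, 181.2]
ee_rot: [0.779, -0.626, -0.0, 0.0]
contact_force: [0.5, 1.0, -0.8]
gripper_width: 48.4
grasp_force: 62.3
```

Request:
servo_tool([
  [0, 0, -0.12, 0, 0, 0, 0],
  [0, 0, -0.15, 0, 0, 0, 0],
  [0, 0, -0.15, 0, 0, 0, 0],
  [0, 0, -0.06, 0, 0, 0, 0],
  [0, 0, -0.02, 0, 0, 0, 0],
  [0, 0, -0.013, 0, 0, 0, 0],
  [0, 0, -0.01, 0, 0, 0, 0],
  [0, 0, 0, 0, 0, 0, 0],
  [0, 0, -0.007, 0, 0, 0, 0],
  [0, 0, 0, 0, 0, 0, 0],
])

```text
clock: 21.28
position: [559.8, -235.8, 24.9]
ee_rot: [0.779, -0.626, 0.001, -0.0]
contact_force: [-3.0, 3.1, 8.4]
gripper_width: 48.4
grasp_force: 63.2
```

Request:
servo_tool([
  [0, 0, 0, 0, 0, 0, 1],
  [0, 0, 0, 0, 0, 0, 1],
  [0, 0, 0, 0, 0, 0, 1],
  [0, 0, 0, 0, 0, 0, 1],
  [0, 0, 0, 0, 0, 0, 1],
  [0, 0, 0.06, 0, 0, 0, 1],
  [0, 0, 0.15, 0, 0, 0, 1],
  [0, 0, 0.19, 0, 0, 0, 1],
  [0, 0, 0.19, 0, 0, 0, 1],
  [-0.0212, 0.1812, 0, 0, 0, -0.0101, 1],
  [-0.0212, 0.1812, 0, 0, 0, -0.0101, 1],
  [-0.0212, 0.1812, 0, 0, 0, -0.0101, 1],
  [-0.0212, 0.1812, 0, 0, 0, -0.0101, 1],
  [-0.0212, 0.1812, 0, 0, 0, -0.0101, 1],
  [-0.0212, 0.1812, 0, 0, 0, -0.0101, 1],
  [-0.0212, 0.1812, 0, 0, 0, -0.0101, 1],
  [-0.0212, 0.1812, 0, 0, 0, -0.0101, 1],
  [-0.0212, 0.1812, 0, 0, 0, -0.0101, 1],
  [-0.0212, 0.1812, 0, 0, 0, -0.0101, 1],
])

```text
clock: 23.65
position: [495.1, 309.7, 199.6]
ee_rot: [0.712, -0.702, 0.0, -0.0]
contact_force: [0.2, -1.1, 0.3]
gripper_width: 85.7
grasp_force: 0.0
```

```bash
python3 - <<'E'
from h import *
d=grab('top'); print(arm.read_state()['position']); W=world(d); x,y,z=np.moveaxis(W,-1,0)
for c in((525,-80),(542,-158),(559,-236)):
    m=(abs(x-c[0])<38)&(abs(y-c[1])<38)&(z>55)&(z<100); p=W[m]
    r=cv2.minAreaRect(p[:,:2].astype(np.float32)); print(len(p),np.round(r[0],1),np.round(r[1],1),np.nanpercentile(p[:,2],[5,50,95]))
E
```

```text
[495.30161698 315.38989293 199.33870383]
560 [527.4 -81.5] [44.  44.2] [71.51493113 77.1163066  92.82192121]
594 [ 543.  -158.1] [50.5 50.8] [62.44189671 66.03437679 69.8041949 ]
532 [ 560.7 -234.8] [45.3 45.7] [56.99285645 77.0940655  80.81832734]
```

Request:
servo_tool([
  [0, 0, 0, 0, 0, 0, 1],
  [0, 0, 0, 0, 0, 0, 1],
  [0, 0, 0, 0, 0, 0, 1],
])

```text
clock: 24.08
position: [495.8, 306.8, 199.7]
ee_rot: [0.712, -0.703, -0.0, 0.0]
contact_force: [0.6, 0.2, -0.5]
gripper_width: 85.4
grasp_force: 0.0
```

Request:
servo_tool([
  [0, 0.004, -0.15, 0, 0, 0, 1],
  [0, 0, -0.15, 0, 0, 0, 1],
  [0, 0, -0.12, 0, 0, 0, 1],
  [0, 0, -0.06, 0, 0, 0, 1],
  [0, 0, -0.04, 0, 0, 0, 1],
  [0, 0, 0, 0, 0, 0, 1],
  [0, 0, 0, 0, 0, 0, 0],
  [0, 0, 0, 0, 0, 0, 0],
  [0, 0, 0, 0, 0, 0, 0],
  [0, 0, 0, 0, 0, 0, 0],
  [0, 0, 0, 0, 0, 0, 0],
  [0, 0, 0, 0, 0, 0, 0],
])

```text
clock: 25.58
position: [496.1, 309.7, 44.6]
ee_rot: [0.712, -0.702, 0.0, -0.001]
contact_force: [-1.4, 0.0, 5.8]
gripper_width: 38.4
grasp_force: 60.7
```

Request:
servo_tool([
  [0, 0, 0.05, 0, 0, 0, 0],
  [0, 0, 0.1, 0, 0, 0, 0],
  [0, 0, 0.15, 0, 0, 0, 0],
  [0, 0, 0.15, 0, 0, 0, 0],
  [0, 0, 0.05, 0, 0, 0, 0],
  [0, -0.1, 0, 0, 0, 0, 0],
  [0.0244, -0.17, 0, 0, 0, 0.0092, 0],
  [0.0244, -0.17, 0, 0, 0, 0.0092, 0],
  [0.0244, -0.17, 0, 0, 0, 0.0092, 0],
  [0.0244, -0.17, 0, 0, 0, 0.0092, 0],
  [0.0244, -0.17, 0, 0, 0, 0.0092, 0],
  [0.0244, -0.17, 0, 0, 0, 0.0092, 0],
  [0.0244, -0.17, 0, 0, 0, 0.0092, 0],
  [0.0244, -0.17, 0, 0, 0, 0.0092, 0],
  [0.0244, -0.17, 0, 0, 0, 0.0092, 0],
  [0.0244, -0.17, 0, 0, 0, 0.0092, 0],
  [0.0244, -0.17, 0, 0, 0, 0.0092, 0],
  [0, -0.1033, 0, 0, 0, 0, 0],
  [0, 0, 0, 0, 0, 0, 0],
  [0, 0, 0, 0, 0, 0, 0],
])

```text
clock: 28.08
position: [575.5, -312.3, 192.5]
ee_rot: [0.779, -0.627, -0.001, 0.0]
contact_force: [0.5, 0.2, -0.1]
gripper_width: 38.7
grasp_force: 60.3
```

Request:
servo_tool([
  [0, 0, -0.12, 0, 0, 0, 0],
  [0, 0, -0.15, 0, 0, 0, 0],
  [0, 0, -0.15, 0, 0, 0, 0],
  [0, 0, -0.06, 0, 0, 0, 0],
  [0, 0, -0.02, 0, 0, 0, 0],
  [0, 0, -0.013, 0, 0, 0, 0],
  [0, 0, -0.01, 0, 0, 0, 0],
  [0, 0, 0, 0, 0, 0, 0],
  [0, 0, -0.007, 0, 0, 0, 0],
  [0, 0, 0, 0, 0, 0, 0],
])

```text
clock: 29.32
position: [576.8, -313.2, 36.6]
ee_rot: [0.78, -0.626, 0.001, -0.0]
contact_force: [-1.5, 0.6, 5.6]
gripper_width: 38.4
grasp_force: 61.1
```

Contact again, so I release, rise and move clear.

Request:
servo_tool([
  [0, 0, 0, 0, 0, 0, 1],
  [0, 0, 0, 0, 0, 0, 1],
  [0, 0, 0, 0, 0, 0, 1],
  [0, 0, 0, 0, 0, 0, 1],
  [0, 0, 0, 0, 0, 0, 1],
  [0, 0, 0.06, 0, 0, 0, 1],
  [0, 0, 0.15, 0, 0, 0, 1],
  [0, 0, 0.15, 0, 0, 0, 1],
  [0, 0, 0.18, 0, 0, 0, 1],
  [-0.05, -0.15, 0, 0, 0, 0, 1],
  [-0.1, -0.15, 0, 0, 0, 0, 1],
  [-0.1, -0.15, 0, 0, 0, 0, 1],
  [-0.1, -0.15, 0, 0, 0, 0, 1],
  [-0.1, -0.1, 0, 0, 0, 0, 1],
  [0, 0, 0, 0, 0, 0, 1],
])

```text
clock: 31.2
position: [438.8, -525.0, 197.8]
ee_rot: [0.778, -0.628, 0.001, 0.0]
contact_force: [0.7, 1.0, 0.6]
gripper_width: 85.5
grasp_force: 0.0
```

```bash
python3 - <<'E'
from h import *
d=grab('top'); W=world(d); x,y,z=np.moveaxis(W,-1,0)
for c in((525,-80),(542,-158),(559,-236),(576,-314)):
    m=(abs(x-c[0])<38)&(abs(y-c[1])<38)&(z>50)&(z<110); p=W[m]
    r=cv2.minAreaRect(p[:,:2].astype(np.float32)); print(len(p),np.round(r[0],1),np.round(r[1],1),np.nanpercentile(p[:,2],[5,50,95]))
s=grab('side')
cv2.imwrite('pics/end.png',np.hstack([d['image'][160:400,130:530],s['image'][120:360,200:600]])[:,:,::-1])
E
```

```text
568 [527.3 -81.3] [44.  44.2] [71.38930152 77.22683986 92.37095213]
595 [ 543.4 -158.5] [50.7 50.9] [62.29227316 65.80438428 69.1214294 ]
557 [ 560.2 -234.6] [45.8 46.3] [55.19457001 76.9167096  80.84038622]
399 [ 577.6 -313.5] [38.7 39.1] [ 57.03474846  74.4742769  102.20024578]
```

View pics/end.png

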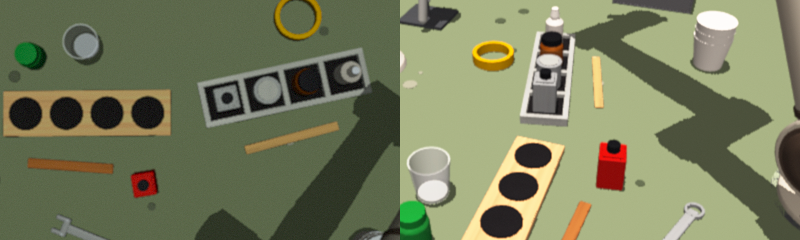

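All four stand upright and centred in their wells: can (227,98), tin (267,92), jar (306,82), flask (348,72). The cup is undisturbed, so I hand the job in.

```bash
python3 -c "
from bench import arm
print(arm.job_done())"
```

```text
the job is handed in; nothing more can be done
None
```

I loaded all four containers into the rack in reverse order (left to right: can, tin, jar, flask), upright, released and within about 3 mm of their well centres. The mixing cup stayed where it was, and I handed the job in at about 31 s; the hand-in call returned no verdict.

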